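Shut and latch the sweet-sample case

TASK

Close the open lid of the small wooden sample case, then turn the latch handle on the front of the case by its black knob so that it climbs over the cam and drops right down into the notch, with its tongue over the lid's front rail. Leave the loose wooden moulds and the jar beside it where they are.

Things in the scene. Friction and masses are not known exactly. Their poses are not given: they have to be found in the camera images.
- pivot (a point): Fixed point on the latch's upright axis, 59 mm above the table. Axes as case. From here the lid's front edge is 45 mm away along x; the lid's hinge axis, along y and at this same height, is at x = 240 mm. The pedestal under the latch is 96 mm square, 40 mm high. A ring-shaped steel cam track lies on it under the handle.
- knob (a point): Centre of the upright round black knob at the end of the latch arm: 22 mm diameter, 46 mm tall, 80 mm out from the latch axis, 101 mm above the table with the latch open. The arm, 14 mm wide and 12 mm thick, has its top face 23 mm below this point. A steel tongue, 14 mm wide, runs 60 mm from the axis the opposite way.
- latch_turn (a joint): Turn of the handle, rad, counter-clockwise from above. 0: knob points along +y of the case; 1.57: knob points away from the case (-x, to the robot), tongue over the lid's front rail. Starts 0 to 0.4. Cam: level to 0.6, ramp to 1.2, crest to 1.38, then the handle falls in the notch and rests anywhere from 1.52 to 1.66 between its walls. Under 4 N at the knob turns it.
- latch_lift (a joint): Height of the handle, m: 0 on the level part of the cam, about +0.008 on the crest, -0.005 at the bottom of the notch. Handle, knob and tongue all rise and fall by this; a spring and their weight press them down with 5 to 8 N. The handle may also be lifted by hand, to +0.028 at most.
- lid_rail (a point): Middle of the top face of the lid's wooden front rail (22 mm wide, 280 mm long along the case's y, 10 mm thick), 11 mm behind its front edge and 184 mm from the hinge axis, which lies in the plane of the lid's top face. 59 mm above the table when shut. z axis: normal of the lid's top face. The rest of the lid is a clear panel in a wooden frame.
- lid (a joint): Opening of the lid, rad: 0 shut, grows as the front rail rises; starts between 0.5 and 0.9. A stiff hinge holds it wherever it is left; a push down of 1 to 5 N on the front rail closes it. The tongue must not be over the case while the lid comes down.
- mould_long: Loose wooden mould, 70 x 200 x 30 mm, with four round recesses; origin at the centre of its underside. To be left alone.
- mould_short: Loose wooden mould, 80 x 130 x 35 mm, with two round recesses; origin at the centre of its underside. To be left alone.
- jar: Loose white jar, 60 mm diameter, 75 mm tall, origin at the centre of its underside. To be left alone.
- case: Fixed wooden case, 180 (x) x 280 (y) mm, 59 mm high with the lid shut; origin at the centre of its underside. z up; x points from the latch across the case to the lid hinge, away from the robot, within 0.35 rad of world x; y to the left as the robot faces it.

How it is judged:
By the outcome, as a careful person would: the job done as asked, in the order asked, and still so for the second after the job is handed in, with the robot touching nothing.
It also fails if it takes over 46 s, if anything falls off the work surface, if the arm or the gripper's body presses on something with over 40 N, if the wrist force passes 120 N, or if a joint passes its speed limit or range.

ROBOT

A 6-joint arm with a two-finger parallel gripper is mounted at the origin on the work surface. World frame = base frame: x ahead of the robot, y to its left, z up, the work surface at z = 0. Lengths are in m, angles in degrees, forces in N, time in s.
With the tool pointing down it reaches from about 0.4 to 0.825 m from the base axis. Payload 7 kg.
Tool frame: the origin (TCP) lies midway between the tips of the shut fingers; the grasp point (between the pads) lies 19 mm behind it (ctrl.grip_point_offset is the distance from the TCP to the grasp point, in m); x points along the fingers, y is the direction in which the jaws open and shut, and the axes are right-handed (so a half turn about x gives the same grasp; the last joint's range is limited). The gripper opens to 88 mm and grips with 3 to 60 N. Pads are 19 mm wide; open, the fingers measure 130 mm over their backs; the gripper's body (78 mm by 193 mm) begins 47 mm behind the grasp point.
Start: joints at [89.903, 20.546, 0.682, 0, -70.136, -16.507], TCP at [0.193, 0.647, 0.206] pointing down, gripper open.
Joint ranges: [-176.03, 176.03], [-82.01, 121.73], [-58.28, 71.71], [-173.87, 95.51], [-174.79, -0.11], [-173.66, 173.66]. Speed limits (degrees/s): [136.94, 136.94, 172.46, 180, 180, 180].

INTERFACE

Orientations are given as [roll, pitch, yaw] about the fixed x, y, z axes, in that order (R = Rz(yaw) Ry(pitch) Rx(roll)).
In Python, from plant import ctrl gives the robot as it stands.
- The arm moves only by the tool drive_tool, never from a script. Its argument "plan" is a list of rows, each a list of 3 entries, a list of its own where there are three numbers: the shift along the tool's x, y, z in m, then the turn, a rotation vector about the tool's x, y, z in degrees, then the opening, from 0 (shut) to 1 (fully open). In form: [[[dx, dy, dz], [wx, wy, wz], grip], ...]. A call has 1 to 20 rows; each row is the pose to reach, as a shift and turn from the pose measured when the call began, along the tool's axes at that moment; what a row does not reach only later rows make up. A row lasts 1/12 s, in which the tool goes at most 41.7 mm and 7.16 degrees, less where a joint would pass 70% of its speed; a pose out of reach is approached as far as the arm can. A call with a gripper value outside its range is refused whole. The fingers move at their own pace and stop on an object; the grip force is fixed at half the most. Time passes only in rows, so rows that repeat a pose let the fingers close. It gives the time, the measured TCP pose, the force and the opening at its end, in the units of the state.
- ctrl.get_obs(): the state, without advancing time (a new reading comes with each control period).
- ctrl.snapshot(name): name is "scene" or "top" or "wrist"; returns the picture (420x560x3 uint8, blue, green, red); there is no depth.
- ctrl.get_calibration(name): a dict with "fx", "fy", "cx", "cy" (pixels), "R" (3x3) and "t" (3): a world point X has camera coordinates R X + t. Camera axes: x right, y down, z forward; pixel columns grow to the right and rows downward; lengths in m; the calibration is good to about 2 mm. A picture is of the moment at which its call begins: read the wrist's pose just before it. get_calibration takes no time and is no camera call; for the wrist camera it gives the pose at the moment of the call.
- ctrl.close_job(): hands the job in, once; it reports no verdict.
Trained networks look in the newest picture that a camera, given by its name, has taken for a name from the list of things; names that differ only in an ending like _2 or _b are one class to them, and where a whole thing is asked for, a point or a joint stands for the part that bears it (a point fixed in the world has none). Each returns a list of dicts, best first, with "confidence" (0 to 1); they miss things now and then, are a little off and sometimes report something else, mostly with a low value. They report only what shows in the picture. A call takes as long as a camera call.
- ctrl.cut_out(camera, name): "pixels" (420x560 bool, what is visible of it) and "pixel" ([column, row] in pixels, amid what is visible of it).
- ctrl.landmark_of(camera, name): "pixel" ([column, row] in pixels: a listed point, or the origin of a listed thing).
The state is a dict: "clock": time; "joint_pos": joint angles; "qvel": joint speeds; "tau": joint torques, N m; "tool_pos": TCP position; "orientation": TCP orientation; "force": force on the tool from outside, world axes, zero at the start; "moment": the same for the moment, N m; "opening": finger opening in m.
Only numpy, scipy, OpenCV 4.12 (cv2) and the standard library are available. Lean on these libraries where they do the work, as an engineer would, in place of code of your own. Each camera call takes 0.05 s, during which the arm holds its last target. There are 200 camera calls.

## Working session

There is one attempt and no reset: what is moved stays moved. The work goes in short steps, Python scripts to look and compute and a tool call to move; the robot and the scene stay as the last step left them, time stands still between calls to the robot, and variables do not carry over. Pictures are saved under pics/ and viewed, about 8 in all and at most 12, crops included, and the job is handed in when it is done.

Besides the shell and the picture viewer there is one more tool, called after "Emit:" as name(argument=value, ...) on one line, values as JSON. drive_tool: Moves the arm, as the interface text tells. Its arguments: {"type":"object","properties":{"plan":{"type":"array","items":{"type":"array"}}},"required":["plan"]}

```bash
mkdir -p pics; ls; cat > h.py <<'E'
import numpy as np, cv2
from scipy.spatial.transform import Rotation as Ro
from plant import ctrl
def ray(cal,p):
    d=np.array([(p[0]-cal['cx'])/cal['fx'],(p[1]-cal['cy'])/cal['fy'],1.])
    R=np.array(cal['R']);t=np.array(cal['t'])
    return -R.T@t, R.T@d
def atz(cal,p,z):
    o,d=ray(cal,p); return o+d*(z-o[2])/d[2]
def proj(cal,X):
    c=np.array(cal['R'])@np.array(X)+np.array(cal['t'])
    return np.array([c[0]/c[2]*cal['fx']+cal['cx'],c[1]/c[2]*cal['fy']+cal['cy']])
def pose():
    o=ctrl.get_obs(); return np.array(o['tool_pos']),Ro.from_euler('xyz',o['orientation'],degrees=True)
def delta(pos,R=None):
    p,R0=pose(); s=R0.inv().apply(np.array(pos)-p)
    w=np.zeros(3) if R is None else (R0.inv()*R).as_rotvec(degrees=True)
    return s.round(4),w.round(2)
E
python3 - <<'E'
from h import *
o=ctrl.get_obs();print({k:np.round(v,3) for k,v in o.items()})
ims=[]
for c in ['scene','top']:
    im=ctrl.snapshot(c);ims.append(im);cal=ctrl.get_calibration(c)
    print(c,'cam at',ray(cal,(280,210))[0].round(3))
    for n,z in [('pivot',.059),('knob',.101),('lid_rail',None),('case',0),('mould_long',0),('mould_short',0),('jar',0)]:
        for d in ctrl.landmark_of(c,n)[:2]:
            print(c,n,np.round(d['pixel'],1),round(d['confidence'],2), atz(cal,d['pixel'],z).round(3) if z is not None else '')
for c,i in zip(['scene','top'],ims): cv2.imwrite(f'pics/{c}1.png',i)
E
```

```text
pics
{'clock': np.float64(0.0), 'joint_pos': array([ 8.9903e+01,  2.0589e+01,  6.3100e-01, -2.1000e-02, -7.0135e+01,
       -1.6507e+01]), 'qvel': array([ 0.028,  0.015,  0.144,  0.12 , -0.053, -0.103]), 'tau': array([ 0.0000e+00, -5.8272e+01,  2.9305e+01,  6.9970e+00,  7.0000e-03,
       -0.0000e+00]), 'tool_pos': array([0.193, 0.646, 0.205]), 'orientation': array([  94.627,   89.905, -101.984]), 'force': array([ 0.551,  1.162, -1.243]), 'moment': array([ 0.005,  0.024, -0.038]), 'opening': np.float64(0.088)}
scene cam at [1.835 0.488 0.974]
scene knob [292.8 203.3] 0.35 [ 0.534 -0.009  0.101]
scene lid_rail [259.  197.5] 0.71 
scene case [254.  257.4] 0.85 [ 0.702 -0.063  0.   ]
scene mould_long [429.9 257.5] 0.7 [0.508 0.41  0.   ]
scene mould_short [210.2 189.2] 0.83 [ 0.408 -0.367  0.   ]
scene jar [179.5 220.4] 0.78 [ 0.618 -0.364  0.   ]
top cam at [ 0.473 -0.006  1.252]
top pivot [315.8 223.6] 0.6 [ 0.563 -0.084  0.059]
top knob [288.1 233.9] 0.66 [ 0.533 -0.012  0.101]
top lid_rail [310.  182.9] 0.59 
top case [304.4 176.4] 0.63 [ 0.698 -0.055  0.   ]
top case [425.8 216. ] 0.31 [ 0.593 -0.387  0.   ]
top mould_long [130.1 241.2] 0.9 [0.513 0.417 0.   ]
top mould_long [286.4 233.4] 0.46 [ 0.54  -0.008  0.   ]
top mould_short [413.9 282.2] 0.84 [ 0.414 -0.351  0.   ]
top jar [423.3 219.5] 0.97 [ 0.583 -0.38   0.   ]
```

View pics/scene1.png

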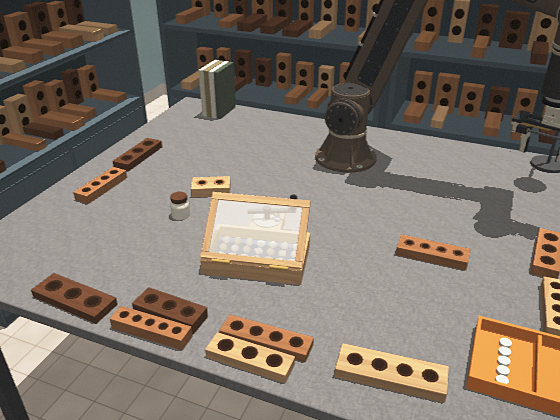

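View pics/top1.png

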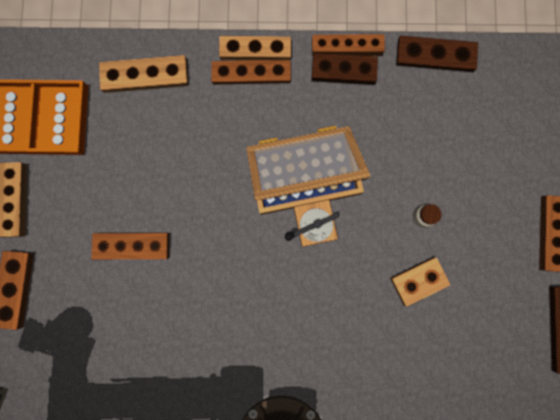

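```bash
python3 - <<'E'
from h import *
# rail triangulation, knob triangulation
cs,ct=ctrl.get_calibration('scene'),ctrl.get_calibration('top')
def tri(a,b):
    (o1,d1),(o2,d2)=ray(cs,a),ray(ct,b)
    s=np.linalg.lstsq(np.c_[d1,-d2],o2-o1,rcond=None)[0]
    p,q=o1+s[0]*d1,o2+s[1]*d2
    return ((p+q)/2).round(3),np.linalg.norm(p-q).round(4)
print('rail',tri((259,197.5),(310,182.9)));print('knob',tri((292.8,203.3),(288.1,233.9)))
print('case',tri((254,257.4),(304.4,176.4)))
E
```

```text
rail (array([ 0.652, -0.063,  0.175]), np.float64(0.0038))
knob (array([ 0.533, -0.011,  0.1  ]), np.float64(0.0025))
case (array([ 0.7  , -0.059, -0.001]), np.float64(0.0087))
```

The overhead view shows the case with its lid open, the knob at about (290,235), the pivot at (317,223) and the jar and short mould to the right. In the scene view the knob is at about (293,198) behind the lid. The numbers agree: case yaw about 0.19, latch about 0.2, lid about 0.68. I'll move above the rail next.

```bash
cat >> h.py <<'E'
def Rdown(yaw): # tool y axis (jaws) at world angle yaw (deg), x down
    a=np.radians(yaw); x=np.array([0,0,-1.]); y=np.array([np.cos(a),np.sin(a),0]); return Ro.from_matrix(np.c_[x,y,np.cross(x,y)])
E
python3 - <<'E'
from h import *
p,R=pose();print(R.as_matrix().round(3))
psi=np.radians(10.8);P=np.array([.563,-.084]);ex=np.array([np.cos(psi),np.sin(psi)]);ey=np.array([-ex[1],ex[0]])
for t in [(.09,-.06)]:
    X=P+ex*t[0]+ey*t[1];print(X)
    for yw in (100.8,-79.2): print(yw,delta([*X,.30],Rdown(yw)))
E
```

```text
[[ 0.    -0.286 -0.958]
 [ 0.    -0.958  0.286]
 [-1.    -0.     0.   ]]
[ 0.66264873 -0.12607292]
100.8 (array([-0.0941,  0.6064, -0.671 ]), array([152.6,   0. ,  -0. ]))
-79.2 (array([-0.0941,  0.6064, -0.671 ]), array([-27.4,   0. ,   0. ]))
```

Emit:
drive_tool(plan=[[[-0.04, 0.03, -0.03], [-2, 0, 0], 0], [[-0.08, 0.06, -0.06], [-4, 0, 0], 0], [[-0.094, 0.09, -0.1], [-5, 0, 0], 0], [[-0.094, 0.606, -0.671], [-27.4, 0, 0], 0], [[-0.094, 0.606, -0.671], [-27.4, 0, 0], 0], [[-0.094, 0.606, -0.671], [-27.4, 0, 0], 0], [[-0.094, 0.606, -0.671], [-27.4, 0, 0], 0], [[-0.094, 0.606, -0.671], [-27.4, 0, 0], 0], [[-0.094, 0.606, -0.671], [-27.4, 0, 0], 0], [[-0.094, 0.606, -0.671], [-27.4, 0, 0], 0], [[-0.094, 0.606, -0.671], [-27.4, 0, 0], 0], [[-0.094, 0.606, -0.671], [-27.4, 0, 0], 0], [[-0.094, 0.606, -0.671], [-27.4, 0, 0], 0], [[-0.094, 0.606, -0.671], [-27.4, 0, 0], 0], [[-0.094, 0.606, -0.671], [-27.4, 0, 0], 0], [[-0.094, 0.606, -0.671], [-27.4, 0, 0], 0], [[-0.094, 0.606, -0.671], [-27.4, 0, 0], 0], [[-0.094, 0.606, -0.671], [-27.4, 0, 0], 0], [[-0.094, 0.606, -0.671], [-27.4, 0, 0], 0], [[-0.094, 0.606, -0.671], [-27.4, 0, 0], 0]])

```text
clock: 2.47
tool_pos: [0.6123, -0.044, 0.2979]
orientation: [-174.9, 90.0, 15.9]
force: [1.3, 0.3, 0.0]
opening: 0.0001
```

```bash
python3 - <<'E'
from h import *
print(delta([.6626,-.1261,.30],Rdown(-79.2)),ctrl.get_obs()['joint_pos'])
E
```

```text
(array([-0.002 ,  0.0901, -0.034 ]), array([-0.  , -0.04,  0.  ])) [ 1.40989646e+01  1.22959571e+01  1.11263055e+00 -1.14693643e-03
 -7.87810187e+01  8.66967176e+01]
```

Emit:
drive_tool(plan=[[[0, 0.04, -0.015], [0, 0, 0], 0], [[0, 0.07, -0.027], [0, 0, 0], 0], [[-0.002, 0.09, -0.034], [0, 0, 0], 0], [[-0.002, 0.09, -0.034], [0, 0, 0], 0], [[-0.002, 0.09, -0.034], [0, 0, 0], 0]])

```text
clock: 2.88
tool_pos: [0.6628, -0.1273, 0.299]
orientation: [-21.5, 90.0, 169.2]
force: [0.3, 0.2, -0.6]
opening: 0.0004
```

```bash
python3 - <<'E'
from h import *
p,R=pose();cal=ctrl.get_calibration('wrist');im=ctrl.snapshot('wrist');print(p,ray(cal,(0,0))[0])
for n,z in [('pivot',.059),('knob',.101),('lid_rail',.17),('case',0)]:
    for d in ctrl.landmark_of('wrist',n)[:2]:
        print(n,np.round(d['pixel'],1),round(d['confidence'],2), atz(cal,d['pixel'],z).round(3))
psi=np.radians(10.8);P=np.array([.563,-.084]);ex=np.array([np.cos(psi),np.sin(psi)]);ey=np.array([-ex[1],ex[0]])
a=.68
for y in np.linspace(-.14,.14,8):
    q=P+ex*(.24-.195*np.cos(a))+ey*y; u=proj(cal,[*q,.059+.195*np.sin(a)]).round().astype(int)
    cv2.circle(im,tuple(map(int,u)),2,(0,0,255),-1)
    u=proj(cal,[*(P+ex*.24+ey*y),.059]); cv2.circle(im,tuple(map(int,u)),2,(0,255,0),-1)
for X in ([*P,.059],[.533,-.011,.101]):
    cv2.circle(im,tuple(map(int,proj(cal,X))),4,(255,0,255),1)
cv2.imwrite('pics/w1.png',im)
E
```

```text
[ 0.66276065 -0.12733102  0.29896409] [ 0.73746458 -0.11290683  0.47736589]
pivot [231.8 243.5] 0.83 [ 0.562 -0.081  0.059]
lid_rail [450.1 246.6] 0.71 [ 0.642 -0.284  0.17 ]
lid_rail [208.7 189.5] 0.66 [ 0.654 -0.063  0.17 ]
```

View pics/w1.png

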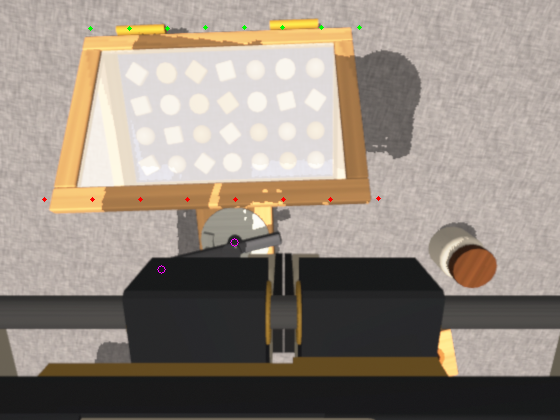

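The wrist view shows the lid's front edge running from (52,211) to (370,203), the pivot at (233,242) and the tongue pointing right, clear of the case. My red prediction sits slightly off, so I'll refit yaw and lid angle.

```bash
python3 - <<'E'
from h import *
from scipy.optimize import least_squares
cal=ctrl.get_calibration('wrist')
def f(v):
    x,y,psi,a=v;P=np.array([x,y]);ex=np.array([np.cos(psi),np.sin(psi)]);ey=np.array([-ex[1],ex[0]])
    L=lambda r,s:[*(P+ex*(.24-r*np.cos(a))+ey*s),.059+r*np.sin(a)]
    r=[]
    for X,u in [(L(.195,.14),(52,210)),(L(.195,-.14),(370,203)),(L(0,.14),(86,38)),(L(0,-.14),(350,28)),([*P,.059],(232.5,243))]:
        r+=list(proj(cal,X)-u)
    return np.array(r)
s=least_squares(f,[.563,-.083,.19,.65]);print(s.x.round(4),np.degrees(s.x[2]),s.fun.round(1))
s2=least_squares(lambda v:f(v)[[0,1,2,3,8,9]],[.563,-.083,.19,.65]);print(s2.x.round(4),np.degrees(s2.x[2]),s2.fun.round(1))
x,y,psi,a=s2.x
P=np.array([x,y]);ex=np.array([np.cos(psi),np.sin(psi)]);ey=np.array([-ex[1],ex[0]])
R=Rdown(-90+np.degrees(psi))
for a in [.72,.6,.5,.4,.3,.2,.1,.0]:
    print(a,delta([*(P+ex*(.24-.186*np.cos(a))+ey*-.06),.059+.186*np.sin(a)],R))
E
```

```text
[ 0.5594 -0.0809  0.2193  0.6156] 12.562248671570051 [-0.7  1.5 -0.1 -0.3 -1.  -1.9  1.3 -0.5  0.7  2. ]
[ 0.5607 -0.0802  0.213   0.6061] 12.20635026504341 [ 0.2 -0.4 -0.4 -0.3  0.3  0.9]
0.72 (array([ 0.1189, -0.0055, -0.0101]), array([-1.34, -0.08,  0.  ]))
0.6 (array([ 0.1365, -0.0051,  0.0036]), array([-1.34, -0.08,  0.  ]))
0.5 (array([ 0.1523, -0.0049,  0.0134]), array([-1.34, -0.08,  0.  ]))
0.4 (array([ 0.169 , -0.0047,  0.0215]), array([-1.34, -0.08,  0.  ]))
0.3 (array([ 0.1865, -0.0046,  0.0279]), array([-1.34, -0.08,  0.  ]))
0.2 (array([ 0.2045, -0.0045,  0.0325]), array([-1.34, -0.08,  0.  ]))
0.1 (array([ 0.2229, -0.0044,  0.0353]), array([-1.34, -0.08,  0.  ]))
0.0 (array([ 0.2415, -0.0044,  0.0362]), array([-1.34, -0.08,  0.  ]))
```

Emit:
drive_tool(plan=[[[0.04, -0.003, -0.01], [-1.3, 0, 0], 0], [[0.08, -0.005, -0.01], [-1.3, 0, 0], 0], [[0.119, -0.005, -0.006], [-1.3, 0, 0], 0], [[0.136, -0.005, 0.004], [-1.3, 0, 0], 0], [[0.145, -0.005, 0.0085], [-1.3, 0, 0], 0], [[0.152, -0.005, 0.0135], [-1.3, 0, 0], 0], [[0.161, -0.005, 0.0175], [-1.3, 0, 0], 0], [[0.169, -0.005, 0.0215], [-1.3, 0, 0], 0], [[0.178, -0.005, 0.025], [-1.3, 0, 0], 0], [[0.1865, -0.005, 0.028], [-1.3, 0, 0], 0], [[0.195, -0.005, 0.0305], [-1.3, 0, 0], 0], [[0.2045, -0.005, 0.0325], [-1.3, 0, 0], 0], [[0.214, -0.005, 0.034], [-1.3, 0, 0], 0], [[0.223, -0.005, 0.0353], [-1.3, 0, 0], 0], [[0.23, -0.005, 0.036], [-1.3, 0, 0], 0], [[0.236, -0.005, 0.036], [-1.3, 0, 0], 0], [[0.236, -0.005, 0.036], [-1.3, 0, 0], 0]])

```text
clock: 4.55
tool_pos: [0.6257, -0.1267, 0.0627]
orientation: [-48.7, 90.0, 143.5]
force: [-0.3, -0.9, 0.7]
opening: 0.0005
```

Emit:
drive_tool(plan=[[[0.002, 0, 0], [0, 0, 0], 0], [[0.004, 0, 0], [0, 0, 0], 0], [[0.004, 0, 0], [0, 0, 0], 0]])

```text
clock: 4.8
tool_pos: [0.6259, -0.1266, 0.0585]
orientation: [-61.9, 90.0, 130.2]
force: [-0.6, -0.6, 0.1]
opening: 0.0004
```

Emit:
drive_tool(plan=[[[0.0015, 0, 0], [0, 0, 0], 0], [[0.003, 0, 0], [0, 0, 0], 0], [[0.003, 0, 0], [0, 0, 0], 0]])

```text
clock: 5.05
tool_pos: [0.626, -0.1266, 0.0555]
orientation: [-91.6, 90.0, 100.5]
force: [-0.7, 0.3, 0.4]
opening: 0.0007
```

```bash
python3 - <<'E'
from h import *
cal=ctrl.get_calibration('scene');im=ctrl.snapshot('scene')
cv2.imwrite('pics/s2.png',cv2.resize(im[150:310,150:350],None,fx=3.5,fy=3.5,interpolation=cv2.INTER_CUBIC))
E
```

```text
(no output)
```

View pics/s2.png

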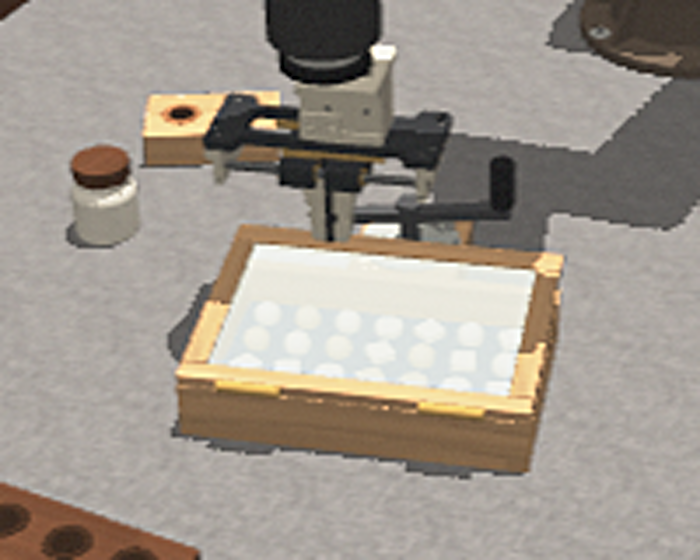

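The lid looks nearly shut, but the force is zero and the fingers are near the rail's outer edge. I'll measure where they are.

```bash
python3 - <<'E'
from h import *
cs=ctrl.get_calibration('scene')
p,R=pose();print(p,'tcp crop px',((proj(cs,p)-[150,150])*3.5).round(1))
P=np.array([.5605,-.0805]);psi=.214;ex=np.array([np.cos(psi),np.sin(psi)]);ey=np.array([-ex[1],ex[0]])
for x in (.045,.067,.240):
  for y in (.14,-.06,-.14):
    for a in (0,.1): print(x,y,a,((proj(cs,[*(P+ex*(.24-(.24-x)*np.cos(a))+ey*y),.059+(.24-x)*np.sin(a)])-[150,150])*3.5).round(1))
im=ctrl.snapshot('wrist');cv2.imwrite('pics/w2.png',im)
for c in ['scene','top','wrist']:
    if c=='top': ctrl.snapshot(c)
    for d in ctrl.landmark_of(c,'lid_rail')[:2]: print(c,d['pixel'],d['confidence'],atz(ctrl.get_calibration(c),d['pixel'],.059).round(4))
print('expected',P+ex*.056)
E
```

```text
[ 0.62604972 -0.12655461  0.05552694] tcp crop px [331.8 256.5]
0.045 0.14 0 [564.3 270.3]
0.045 0.14 0.1 [564.9 251.8]
0.045 -0.06 0 [333. 247.]
0.045 -0.06 0.1 [331.9 228.7]
0.045 -0.14 0 [242.7 237.9]
0.045 -0.14 0.1 [241.  219.6]
0.067 0.14 0 [560.9 285.1]
0.067 0.14 0.1 [561.4 268.6]
0.067 -0.06 0 [327.  261.2]
0.067 -0.06 0.1 [326.  244.9]
0.067 -0.14 0 [235.8 251.9]
0.067 -0.14 0.1 [234.2 235.7]
0.24 0.14 0 [530.9 414. ]
0.24 0.14 0.1 [530.9 414. ]
0.24 -0.06 0 [275.2 385.3]
0.24 -0.06 0.1 [275.2 385.3]
0.24 -0.14 0 [175.7 374.2]
0.24 -0.14 0.1 [175.7 374.2]
scene [263.9, 219.7] 0.73 [ 0.5914 -0.0794  0.059 ]
scene [291.6, 201.1] 0.43 [ 0.461  -0.0411  0.059 ]
wrist [166.8, 262.2] 0.6 [ 0.6089 -0.0673  0.059 ]
expected [ 0.6152226  -0.06860726]
```

View pics/w2.png

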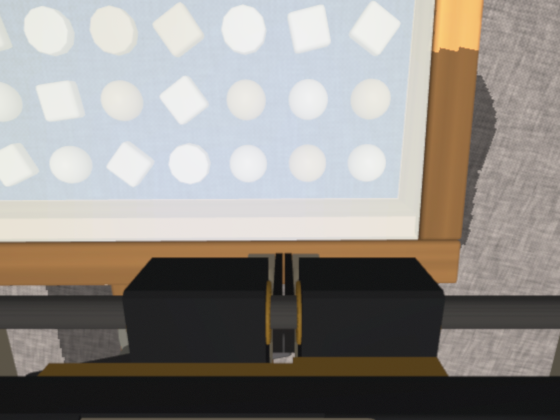

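```bash
python3 - <<'E'
from h import *
p,R=pose();cw=ctrl.get_calibration('wrist');im=cv2.imread('pics/w2.png')
P=np.array([.5605,-.0805]);psi=.214;ex=np.array([np.cos(psi),np.sin(psi)]);ey=np.array([-ex[1],ex[0]])
print('tcp',proj(cw,p).round(1))
for s in (-.0095,.0095): print('tip edge',s,proj(cw,p+R.apply([0,0,s])).round(1),R.apply([0,0,s]).round(4))
for a in (0,.05,.1,.15):
  for x in (.045,.067): print(a,x,[proj(cw,[*(P+ex*(.24-(.24-x)*np.cos(a))+ey*y),.059+(.24-x)*np.sin(a)]).round(1) for y in (-.06,-.14)])
cv2.imwrite('pics/w2c.png',cv2.resize(im[220:370,200:480],None,fx=2.8,fy=2.8,interpolation=cv2.INTER_CUBIC))
E
```

```text
tcp [284.4 252.3]
tip edge -0.0095 [284.5 235.4] [ 0.0093  0.002  -0.    ]
tip edge 0.0095 [284.4 268.7] [-0.0093 -0.002   0.    ]
0 0.045 [array([286.5, 271. ]), array([438.6, 271. ])]
0 0.067 [array([286.6, 231.6]), array([443.8, 231.6])]
0.05 0.045 [array([286.6, 279.2]), array([446.6, 279.2])]
0.05 0.067 [array([286.7, 237.3]), array([451.4, 237.2])]
0.1 0.045 [array([286.8, 287.3]), array([455.6, 287.3])]
0.1 0.067 [array([286.8, 242.6]), array([459.7, 242.5])]
0.15 0.045 [array([287. , 295.4]), array([465.7, 295.4])]
0.15 0.067 [array([287. , 247.5]), array([469.1, 247.4])]
```

View pics/w2c.png

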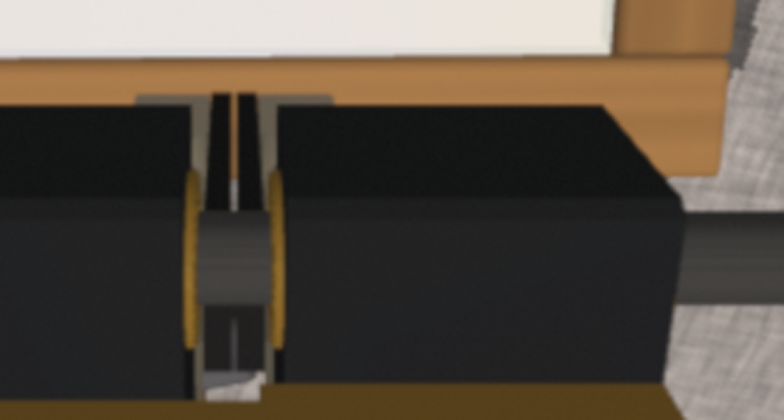

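The fingertips are drawn over the rail, about 9 mm onto it, and the lid is still roughly 0.08 rad open. So the tips appear to sit on it, a bit higher than the nominal TCP. I'll press on in small steps and watch the force.

Emit:
drive_tool(plan=[[[0.0015, 0, 0], [0, 0, 0], 0], [[0.003, 0, 0], [0, 0, 0], 0], [[0.0045, 0, 0.0], [0, 0, 0], 0], [[0.0045, 0, 0.0], [0, 0, 0], 0]])

```text
clock: 5.68
tool_pos: [0.6258, -0.1266, 0.0507]
orientation: [-49.6, 90.0, 142.6]
force: [0.1, 0.8, 0.1]
opening: 0.0004
```

```bash
python3 - <<'E'
from h import *
o=ctrl.get_obs();print(o['tool_pos'],np.round(o['force'],2),np.round(o['tau'],2),np.round(o['moment'],2))
ctrl.snapshot('scene')
for n in ['lid_rail','lid']:
  r=ctrl.cut_out('scene',n)
  for d in r[:2]:
    m=d['pixels'];ys,xs=np.where(m);print(n,d['confidence'],m.sum(),xs.min(),xs.max(),ys.min(),ys.max(),[int(ys[xs==c].min()) for c in (225,240,260,280,300) if (xs==c).any()])
E
```

```text
[ 0.62578282 -0.12659766  0.05067154] [0.06 0.75 0.08] [  0.14 -58.56  24.03   5.55   0.11  -0.  ] [-0.08  0.03 -0.02]
lid_rail 0.57 4508 201 310 215 269 [216, 220, 219, 221, 222]
lid 0.58 4505 201 310 215 269 [215, 219, 219, 221, 223]
```

```bash
python3 - <<'E'
from h import *
a=cv2.imread('pics/s2.png');im=ctrl.snapshot('scene')
b=cv2.resize(im[150:310,150:350],None,fx=3.5,fy=3.5,interpolation=cv2.INTER_CUBIC)
A=a[130:430,160:580];B=b[130:430,160:580]
# sub-pixel: compare rail region shift away from the gripper
g=lambda i:cv2.cvtColor(i,cv2.COLOR_BGR2GRAY).astype(np.float32)
for nm,s in [('rightpart of rail',np.s_[215:290,380:580]),('front edge left',np.s_[215:290,225:290]),('hinge',np.s_[360:430,170:560])]:
    print(nm,cv2.phaseCorrelate(g(a[s]),g(b[s])))
cv2.imwrite('pics/s3.png',cv2.resize(np.hstack([A[:,:330],B[:,:330]]),None,fx=1.2,fy=1.2))
E
```

```text
rightpart of rail ((0.10199058617963885, 0.7858266048980909), 0.5509160043398539)
front edge left ((-0.030362253385341376, 1.434135363442124), 0.26880462867242316)
hinge ((-0.03972214532899443, 0.033104692892692356), 0.8328428051206801)
```

View pics/s3.png

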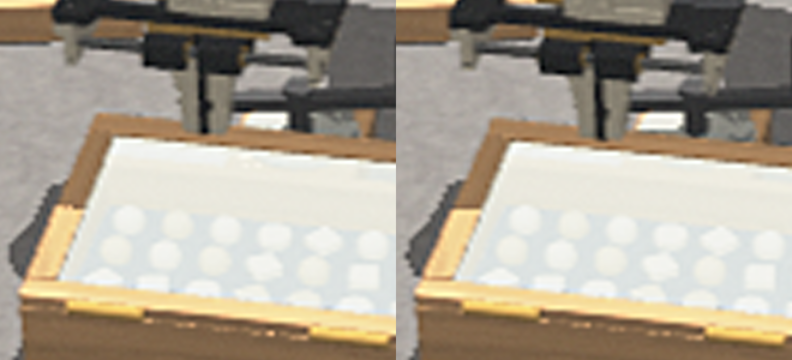

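The lid does follow the fingers down: between the two panels the rail dropped with the tips. I'll continue until the force rises.

Emit:
drive_tool(plan=[[[0.002, 0, 0], [0, 0, 0], 0], [[0.004, 0, 0], [0, 0, 0], 0], [[0.006, 0, 0.0], [0, 0, 0], 0], [[0.007, 0, 0.0], [0, 0, 0], 0]])

```text
clock: 6.22
tool_pos: [0.626, -0.1266, 0.0437]
orientation: [-63.6, 90.0, 128.5]
force: [-1.2, -1.1, 1.0]
opening: 0.0001
```

Emit:
drive_tool(plan=[[[0.001, 0, 0], [0, 0, 0], 0], [[0.002, 0, 0], [0, 0, 0], 0], [[0.003, 0, 0.0], [0, 0, 0], 0]])

```text
clock: 6.47
tool_pos: [0.6259, -0.1266, 0.0405]
orientation: [-58.0, 90.0, 134.1]
force: [-1.6, -0.5, 1.2]
opening: 0.0004
```

Emit:
drive_tool(plan=[[[0.001, 0, 0], [0, 0, 0], 0], [[0.002, 0, 0], [0, 0, 0], 0], [[0.003, 0, 0.0], [0, 0, 0], 0]])

```text
clock: 6.72
tool_pos: [0.626, -0.1267, 0.0384]
orientation: [-35.0, 90.0, 157.2]
force: [-5.6, 2.2, 15.2]
opening: 0.0002
```

```bash
python3 - <<'E'
from h import *
o=ctrl.get_obs();print(o['tool_pos'],np.round(o['force'],2))
im=ctrl.snapshot('scene');im2=ctrl.snapshot('wrist')
b=cv2.resize(im[180:290,170:330],None,fx=4.5,fy=4.5,interpolation=cv2.INTER_CUBIC)
cs=ctrl.get_calibration('scene')
P=np.array([.5605,-.0805]);psi=.214;ex=np.array([np.cos(psi),np.sin(psi)]);ey=np.array([-ex[1],ex[0]])
for x in (.045,.24):
  for y in (.14,-.14,0.07,-.1):
    u=(proj(cs,[*(P+ex*x+ey*y),.059])-[170,180])*4.5; cv2.circle(b,tuple(map(int,u)),2,(0,0,255),-1)
cv2.imwrite('pics/s4.png',b)
E
```

```text
[ 0.62598113 -0.1266562   0.03842356] [-5.62  2.16 15.16]
```

View pics/s4.png

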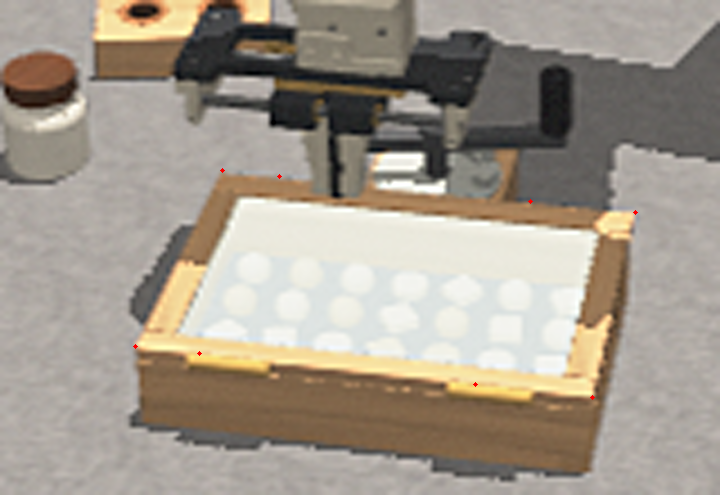

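The lid is down on its seat: the force jumped to 15 N, and the front edge lies within about 1 px of the prediction for a shut lid. The finger ends act about 20 mm above the reported TCP. I'll lift and hover over the knob with the jaws tangential.

```bash
python3 - <<'E'
from h import *
print(delta([.5325,-.0095,.19],Rdown(-158)))
E
```

```text
(array([-0.1514, -0.1342,  0.0667]), array([8.019e+01, 2.000e-02, 1.000e-02]))
```

Emit:
drive_tool(plan=[[[-0.04, 0, 0], [0, 0, 0], 0], [[-0.08, 0, 0], [0, 0, 0], 0], [[-0.12, 0, 0], [5, 0, 0], 0], [[-0.151, -0.01, 0.005], [12, 0, 0], 0.1], [[-0.151, -0.03, 0.015], [19, 0, 0], 0.5], [[-0.151, -0.05, 0.025], [26, 0, 0], 0.5], [[-0.151, -0.07, 0.035], [33, 0, 0], 0.5], [[-0.151, -0.09, 0.045], [40, 0, 0], 0.5], [[-0.151, -0.11, 0.055], [47, 0, 0], 0.5], [[-0.151, -0.134, 0.0665], [54, 0, 0], 0.5], [[-0.151, -0.134, 0.0665], [61, 0, 0], 0.5], [[-0.151, -0.134, 0.0665], [68, 0, 0], 0.5], [[-0.151, -0.134, 0.0665], [75, 0, 0], 0.5], [[-0.151, -0.134, 0.0665], [80.2, 0, 0], 0.5], [[-0.151, -0.134, 0.0665], [80.2, 0, 0], 0.5], [[-0.151, -0.134, 0.0665], [80.2, 0, 0], 0.5]])

```text
clock: 8.15
tool_pos: [0.5326, -0.0096, 0.1895]
orientation: [9.2, 90.0, 121.4]
force: [-0.0, 0.7, 0.1]
opening: 0.0437
```

```bash
python3 - <<'E'
from h import *
p,R=pose();cal=ctrl.get_calibration('wrist');im=ctrl.snapshot('wrist');o=ctrl.get_obs();print(p,R.as_matrix()[:,1],o['opening'],o['joint_pos'].round(1) if hasattr(o['joint_pos'],'round') else o['joint_pos'])
for c in ['wrist','top']:
  if c=='top': ctrl.snapshot(c)
  k=ctrl.get_calibration(c)
  for n,z in [('pivot',.059),('knob',.101),('lid_rail',.059)]:
    for d in ctrl.landmark_of(c,n)[:2]:
        print(c,n,np.round(d['pixel'],1),round(d['confidence'],2), atz(k,d['pixel'],z).round(4))
for X,col in (([.5325,-.0095,.124],(255,0,255)),([.562,-.083,.059],(0,255,0)),(p,(0,0,255))):
    cv2.circle(im,tuple(map(int,proj(cal,X))),4,col,1)
cv2.imwrite('pics/w3.png',im)
E
```

```text
[ 0.53262165 -0.00961581  0.18949896] [-9.26126879e-01 -3.77212139e-01  7.41246248e-05] 0.043641422653967955 [ 20.    7.8 -18.6  -0.  -63.6   2.1]
wrist pivot [282.   99.6] 0.96 [ 0.562 -0.082  0.059]
wrist knob [286.2 210.5] 0.78 [ 0.5283 -0.008   0.101 ]
wrist lid_rail [215.6  84. ] 0.55 [ 0.6158 -0.073   0.059 ]
wrist lid_rail [282.6  98.8] 0.22 [ 0.5618 -0.0828  0.059 ]
top pivot [315.7 222.6] 0.72 [ 0.566  -0.0833  0.059 ]
top lid_rail [313.7 201.4] 0.64 [ 0.6214 -0.0777  0.059 ]
```

View pics/w3.png

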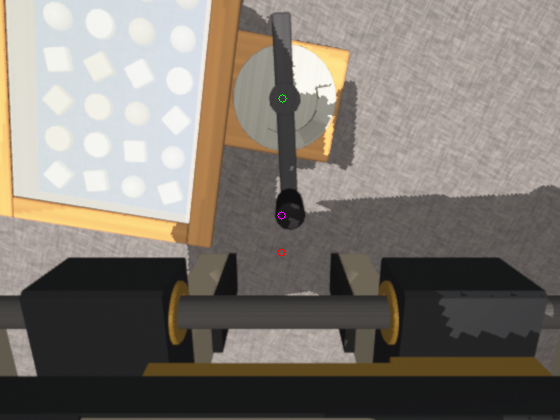

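The wrist view shows the knob at (289,209), the pivot at (283,98), the shut lid on the left, and the tongue clear of the case. The knob is about 5 mm further toward -x than I assumed. I'll descend around it and work out the arc.

```bash
python3 - <<'E'
from h import *
P=np.array([.5625,-.0825])
def W(f,z=.078): return [*(P+.08*np.array([np.cos(np.radians(f)),np.sin(np.radians(f))])),z]
print('descend',W(116),delta(W(116),Rdown(116+90)))
p0,R0=np.array(W(116)),Rdown(206)
for f in range(116,201,5): print(f,R0.inv().apply(np.array(W(f))-p0).round(4), round((R0.inv()*Rdown(f+90)).as_rotvec(degrees=True)[0],1))
E
```

```text
descend [np.float64(0.5274303082568738), np.float64(-0.010596476296066651), 0.078] (array([0.1115, 0.0052, 0.0011]), array([-3.99,  0.02, -0.01]))
116 [0. 0. 0.] 0.0
121 [ 0.      0.007  -0.0003] -5.0
126 [ 0.      0.0139 -0.0012] -10.0
131 [ 0.      0.0207 -0.0027] -15.0
136 [ 0.      0.0274 -0.0048] -20.0
141 [ 0.      0.0338 -0.0075] -25.0
146 [ 0.      0.04   -0.0107] -30.0
151 [ 0.      0.0459 -0.0145] -35.0
156 [ 0.      0.0514 -0.0187] -40.0
161 [ 0.      0.0566 -0.0234] -45.0
166 [ 0.      0.0613 -0.0286] -50.0
171 [ 0.      0.0655 -0.0341] -55.0
176 [ 0.      0.0693 -0.04  ] -60.0
181 [ 0.      0.0725 -0.0462] -65.0
186 [ 0.      0.0752 -0.0526] -70.0
191 [ 0.      0.0773 -0.0593] -75.0
196 [ 0.      0.0788 -0.0661] -80.0
```

Emit:
drive_tool(plan=[[[0.02, 0.005, 0.001], [-4, 0, 0], 0.5], [[0.045, 0.005, 0.001], [-4, 0, 0], 0.5], [[0.065, 0.005, 0.001], [-4, 0, 0], 0.5], [[0.085, 0.005, 0.001], [-4, 0, 0], 0.5], [[0.1, 0.005, 0.001], [-4, 0, 0], 0.5], [[0.1115, 0.005, 0.001], [-4, 0, 0], 0.5], [[0.1115, 0.005, 0.001], [-4, 0, 0], 0.35], [[0.1115, 0.005, 0.001], [-4, 0, 0], 0.35], [[0.1115, 0.005, 0.001], [-4, 0, 0], 0.35]])

```text
clock: 9.3
tool_pos: [0.5283, -0.0106, 0.0788]
orientation: [-94.8, 90.0, 21.2]
force: [-0.3, -0.2, -0.7]
opening: 0.032
```

Emit:
drive_tool(plan=[[[0, 0.007, 0], [-5, 0, 0], 0.34], [[0, 0.014, -0.001], [-10, 0, 0], 0.34], [[0, 0.021, -0.0025], [-15, 0, 0], 0.34], [[0, 0.0275, -0.005], [-20, 0, 0], 0.34], [[0, 0.034, -0.0075], [-25, 0, 0], 0.34], [[0, 0.04, -0.0105], [-30, 0, 0], 0.34], [[0, 0.046, -0.0145], [-35, 0, 0], 0.34], [[0, 0.0515, -0.0185], [-40, 0, 0], 0.34], [[0, 0.0565, -0.0235], [-45, 0, 0], 0.34], [[0, 0.061, -0.0285], [-50, 0, 0], 0.34], [[0, 0.061, -0.0285], [-50, 0, 0], 0.34]])

```text
clock: 10.22
tool_pos: [0.4882, -0.0622, 0.081]
orientation: [-146.2, 89.6, 20.1]
force: [1.1, 2.8, 1.8]
opening: 0.0299
```

```bash
python3 - <<'E'
from h import *
cal=ctrl.get_calibration('wrist');p,R=pose();im=ctrl.snapshot('wrist');im2=ctrl.snapshot('scene')
for n,z in [('pivot',.059),('knob',.105)]:
    for d in ctrl.landmark_of('wrist',n)[:1]: print(n,d['pixel'],d['confidence'],atz(cal,d['pixel'],z))
b=cv2.resize(im2[170:250,210:330],(420,280),interpolation=cv2.INTER_CUBIC)
a=cv2.resize(im,(373,280)); cv2.imwrite('pics/c5.png',np.hstack([a,b]))
P=np.array([.5625,-.0825])
def W(f,z=.078): return [*(P+.08*np.array([np.cos(np.radians(f)),np.sin(np.radians(f))])),z]
for f in (171,176,181,186,191,196): print(f,*delta(W(f),Rdown(f+90)))
E
```

```text
pivot [288.4, 107.0] 0.83 [ 0.55901287 -0.081997    0.059     ]
knob [273.7, 283.9] 0.72 [ 0.48324515 -0.05644469  0.105     ]
171 [0.0016 0.0079 0.0015] [-5.03 -0.14  0.06]
176 [0.0016 0.0148 0.0005] [-10.03  -0.14   0.06]
181 [ 0.0016  0.0216 -0.001 ] [-15.03  -0.14   0.05]
186 [ 0.0016  0.0283 -0.0031] [-20.03  -0.15   0.04]
191 [ 0.0016  0.0347 -0.0057] [-25.03  -0.15   0.04]
196 [ 0.0016  0.0409 -0.009 ] [-3.003e+01 -1.500e-01  3.000e-02]
```

View pics/c5.png

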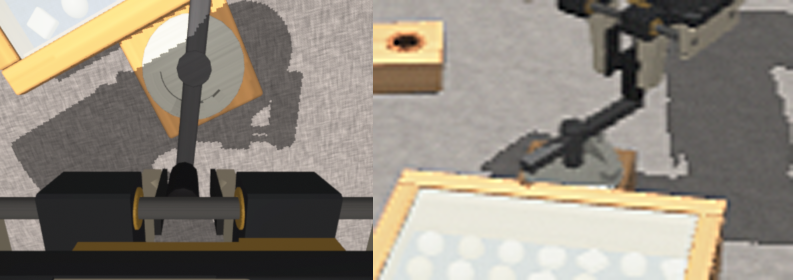

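The knob is held between the fingers and following (left panel about (183,180)), the lid is shut, and the tongue is swinging toward the rail. I'll continue over the crest into the notch.

Emit:
drive_tool(plan=[[[0.001, 0.008, 0.001], [-5, 0, 0], 0.34], [[0.0015, 0.015, 0.0005], [-10, 0, 0], 0.34], [[0.0015, 0.0215, -0.001], [-15, 0, 0], 0.34], [[0.0015, 0.0285, -0.003], [-20, 0, 0], 0.34], [[0.0015, 0.0345, -0.0055], [-25, 0, 0], 0.34], [[0.0015, 0.038, -0.007], [-27.5, 0, 0], 0.34], [[0.0015, 0.041, -0.009], [-30, 0, 0], 0.34], [[0.0015, 0.041, -0.009], [-30, 0, 0], 0.34]])

```text
clock: 11.08
tool_pos: [0.485, -0.1053, 0.0777]
orientation: [169.3, 89.9, 5.4]
force: [-0.0, -0.7, 0.6]
opening: 0.0302
```

```bash
python3 - <<'E'
from h import *
cal=ctrl.get_calibration('wrist');p,R=pose();im=ctrl.snapshot('wrist');im2=ctrl.snapshot('scene')
for c in ('wrist','scene'):
  for n,z in [('pivot',.059),('knob',.096)]:
    for d in ctrl.landmark_of(c,n)[:1]: print(c,n,d['pixel'],d['confidence'],atz(ctrl.get_calibration(c),d['pixel'],z))
b=cv2.resize(im2[170:250,210:330],(420,280),interpolation=cv2.INTER_CUBIC)
a=cv2.resize(im,(373,280)); cv2.imwrite('pics/c6.png',np.hstack([a,b]))
E
```

```text
wrist pivot [281.6, 97.3] 0.57 [ 0.56036204 -0.08172723  0.059     ]
wrist knob [273.8, 268.9] 0.98 [ 0.48300622 -0.0998717   0.096     ]
scene pivot [266.4, 211.5] 0.66 [ 0.54698795 -0.09062667  0.059     ]
scene knob [272.7, 191.2] 0.66 [ 0.48441565 -0.09590673  0.096     ]
```

View pics/c6.png

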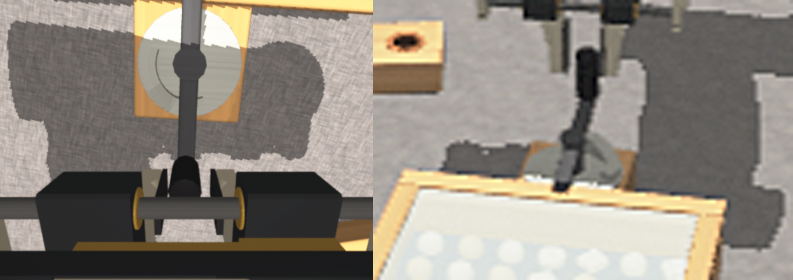

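The tongue is over the rail (right panel about (562,187)) and the knob is at about 1.59 rad with near-zero force. I'll release, rise and check the height.

Emit:
drive_tool(plan=[[[0, 0, 0], [0, 0, 0], 0.5], [[0, 0, 0], [0, 0, 0], 0.5], [[0, 0, 0], [0, 0, 0], 0.5], [[-0.03, 0, 0], [0, 0, 0], 0.5], [[-0.07, 0, 0], [0, 0, 0], 0.5], [[-0.11, 0, 0], [0, 0, 0], 0.5], [[-0.11, 0, 0.0], [0, 0, 0], 0.5], [[-0.11, 0, 0.0], [0, 0, 0], 0.5]])

```text
clock: 12.05
tool_pos: [0.4868, -0.1044, 0.1907]
orientation: [173.3, 89.5, 9.2]
force: [-0.8, -0.4, -1.4]
opening: 0.044
```

```bash
python3 - <<'E'
from h import *
ims={c:ctrl.snapshot(c) for c in ('wrist','scene','top')};L={}
for c in ims:
  k=ctrl.get_calibration(c)
  for n,z in [('pivot',.059),('knob',.096),('lid_rail',.059),('jar',0),('mould_short',0),('mould_long',0)]:
    for d in ctrl.landmark_of(c,n)[:1]:
      print(c,n,np.round(d['pixel'],1),round(d['confidence'],2),atz(k,d['pixel'],z).round(4)); L[c,n]=ray(k,d['pixel'])
def tri(a,b):
    (o1,d1),(o2,d2)=a,b; s=np.linalg.lstsq(np.c_[d1,-d2],o2-o1,rcond=None)[0]; p,q=o1+s[0]*d1,o2+s[1]*d2
    return ((p+q)/2).round(4),np.linalg.norm(p-q).round(4)
for a,b in (('wrist','scene'),('top','scene'),('wrist','top')):
  for n in ('knob','lid_rail'):
    if (a,n) in L and (b,n) in L: print(n,a,b,tri(L[a,n],L[b,n]))
b=cv2.resize(ims['scene'][170:250,210:330],(420,280),interpolation=cv2.INTER_CUBIC)
a=cv2.resize(ims['wrist'],(373,280)); cv2.imwrite('pics/c7.png',np.hstack([a,b]))
E
```

```text
wrist pivot [283.3 103.7] 0.89 [ 0.5563 -0.0831  0.059 ]
wrist knob [277.7 209.8] 0.68 [ 0.4798 -0.1005  0.096 ]
wrist lid_rail [287.2  26.8] 0.59 [ 0.6112 -0.0705  0.059 ]
scene pivot [268.7 216.1] 0.68 [ 0.5679 -0.0738  0.059 ]
scene knob [270.6 192.9] 0.75 [ 0.4964 -0.0979  0.096 ]
scene lid_rail [263.5 221.4] 0.67 [ 0.6002 -0.0768  0.059 ]
scene jar [176.4 215.9] 0.9 [ 0.5991 -0.3868 -0.    ]
scene mould_short [208.7 189.4] 0.74 [ 0.4108 -0.3713  0.    ]
scene mould_long [431.6 258.5] 0.6 [0.5107 0.4149 0.    ]
top pivot [319.3 222.8] 0.63 [ 0.5656 -0.0926  0.059 ]
top lid_rail [311.1 200.3] 0.58 [ 0.6242 -0.0709  0.059 ]
top jar [425.5 219. ] 0.56 [ 0.5846 -0.3859  0.    ]
top mould_short [417.  281.2] 0.6 [ 0.4168 -0.3597  0.    ]
top mould_long [131.5 243. ] 0.91 [0.5081 0.4132 0.    ]
knob wrist scene (array([ 0.4776, -0.1035,  0.0846]), np.float64(0.0049))
lid_rail wrist scene (array([ 0.6102, -0.0715,  0.0665]), np.float64(0.0014))
lid_rail top scene (array([ 0.6217, -0.0687,  0.0746]), np.float64(0.0031))
lid_rail wrist top (array([ 0.6253, -0.071 ,  0.0091]), np.float64(0.0117))
```

View pics/c7.png

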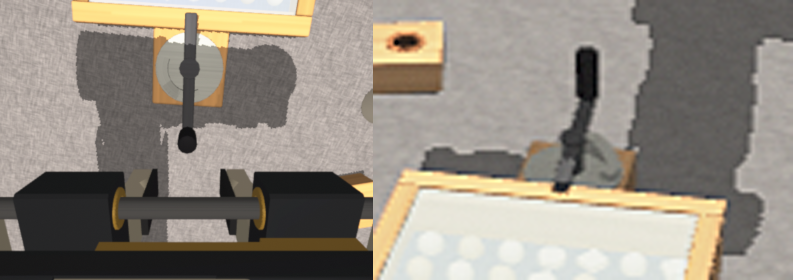

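```bash
python3 - <<'E'
from h import *
cs=ctrl.get_calibration('scene')
new=ctrl.snapshot('scene'); old=cv2.imread('pics/scene1.png')
def prof(im,c0,r0,r1):
    g=cv2.cvtColor(im,cv2.COLOR_BGR2GRAY); return g[r0:r1,c0-1:c0+3].mean(1).round().astype(int)
def pred(P,f,lift):
    X=P+.08*np.array([np.cos(np.radians(f)),np.sin(np.radians(f))])
    # far rim of top disc, and base near rim
    v=np.array([1.835,.488])-X; v/=np.linalg.norm(v)
    return proj(cs,[*(X-v*.011),.124+lift]).round(1),proj(cs,[*(X+v*.011),.078+lift]).round(1)
for P in (np.array([.5625,-.0825]),np.array([.5605,-.0805])):
    print('old',pred(P,116,0)); 
    for l in (-.005,0,.008): print('new',l,pred(P,192.9,l))
print('new rows178-206',prof(new,270,178,206)); print('old rows185-210',prof(old,292,185,210))
r=ctrl.cut_out('scene','knob')
for d in r[:1]:
    ys,xs=np.where(d['pixels']);print(d['confidence'],xs.min(),xs.max(),ys.min(),ys.max())
# wrist: knob dark blob scale
E
```

```text
old (array([293.2, 193.7]), array([293. , 210.4]))
new -0.005 (array([271.3, 182.8]), array([271.5, 199. ]))
new 0 (array([271.3, 181.4]), array([271.5, 197.7]))
new 0.008 (array([271.3, 179.2]), array([271.4, 195.5]))
old (array([294.1, 193.5]), array([293.8, 210.3]))
new -0.005 (array([272.1, 182.6]), array([272.3, 198.8]))
new 0 (array([272.1, 181.3]), array([272.3, 197.5]))
new 0.008 (array([272.1, 179. ]), array([272.3, 195.3]))
new rows178-206 [165 167 165 164 177 102  26  26  32  27  24  28  25  28  25  25  25  26
  24  15  37  56  55  66  62  72  78  86]
old rows185-210 [163 164 165 166 162 162 161 159 170 132  46  38  40  12 199 200 197 203
 203 206 206 135 200 193 192]
0.6 262 274 183 224
```

```bash
python3 - <<'E'
from h import *
new=ctrl.snapshot('scene'); old=cv2.imread('pics/scene1.png')
for n,s in (('jar',np.s_[188:222,166:194]),('mould_short',np.s_[172:198,186:234]),('mould_long',np.s_[230:272,390:474])):
    d=cv2.absdiff(old[s],new[s]).max(2); print(n,'mean diff',d.mean().round(2),'share>40',(d>40).mean().round(3))
print(ctrl.get_obs()['force'],ctrl.get_obs()['clock']); ctrl.close_job()
E
```

```text
jar mean diff 5.52 share>40 0.0
mould_short mean diff 15.59 share>40 0.095
mould_long mean diff 5.61 share>40 0.0
[-0.4719015   0.37056509  0.1643784 ] 13.25
the job is handed in; nothing more can be done
```

The lid is shut and the latch handle is turned into the notch with its tongue over the lid's front rail. I handed the job in at about 13 s of the 46 s allowed, with the open gripper well above the knob and touching nothing.

I closed the lid by pushing the front rail down with the shut fingers. I then turned the handle by its black knob, held loosely between the fingers, over the cam, and released it.

**Last checks**
- **Lid:** the force jumped to 15 N when it reached its seat. In the scene picture its front edge lay about 1 px from the prediction for a shut lid.
- **Latch:** the knob is at about 1.58 rad, inside the 1.52 to 1.66 notch range. From its top edge in the scene picture, the handle sits about 4 mm below the level part of the cam, so it has dropped into the notch. Both the tongue over the rail and the release showed in the pictures.
- **Jar and long mould:** they are unchanged between the first and last pictures.

**Doubtful or disagreeing**
- **Knob height:** one reading from two cameras gave about 85 mm, which is too low to be right. I trusted the edge measurement instead, and the knob's lower edge put the drop only somewhere between 0 and 5 mm.
- **Short mould:** the picture around it changed in about 10% of its pixels. I took this to be the arm's shadow, because the arm never went near it, but I did not confirm it.
- **Fingertips:** they made contact about 20 mm above the reported TCP when pushing the lid. I went by force and pictures instead.

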